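# Find the loose disk-clamp screw and hold its clamp open

### The job

One of the three brass thumbscrews that clamp the disks in this opened recorder has lost its thread. Tap the three screws lightly on top, one after the other from the robot's left to its right, to find the one that gives; then take that screw's clamp by its blue tab, raise it to about 45 degrees and finish while still holding it there, so that I can get at the thread underneath. Leave the screwdriver, remote control, bottle and screw dish where they are.

Things in the scene. Friction and masses are not known exactly. Their poses are not given: they have to be found in the camera images.
- recorder: Opened disk recorder, fixed: sheet-metal tray 430 mm wide (y), 308 deep (x), walls 55 high, black front panel 60 high at its +x side, away from the robot. Origin: centre of its underside on the table; x to the front panel, y to the robot's left, z up. Three disks side by side (tops 35 mm above table), each under a hinged clamp with brass screw and blue tab; the rest is below 45 mm.
- clamp_left: Clamp strap on the left (recorder y = +112 mm) disk, 24 mm wide, 3 thick. Origin on its hinge pin (along its y) at the robot's end, recorder x = -115 mm, 37.5 mm above table. x runs along the strap to the free end, which swings up to 80 deg; z vertical when shut, its tilt is the opening angle. Falls shut if let go (0.12 to 0.19 kg in all). A tight screw holds it shut; the loose one lets it rise.
- clamp_mid: Clamp strap on the middle (recorder y = 0) disk, 24 mm wide, 3 thick. Origin on its hinge pin (along its y) at the robot's end, recorder x = -115 mm, 37.5 mm above table. x runs along the strap to the free end, which swings up to 80 deg; z vertical when shut, its tilt is the opening angle. Falls shut if let go (0.12 to 0.19 kg in all). A tight screw holds it shut; the loose one lets it rise.
- clamp_right: Clamp strap on the right (recorder y = -112 mm) disk, 24 mm wide, 3 thick. Origin on its hinge pin (along its y) at the robot's end, recorder x = -115 mm, 37.5 mm above table. x runs along the strap to the free end, which swings up to 80 deg; z vertical when shut, its tilt is the opening angle. Falls shut if let go (0.12 to 0.19 kg in all). A tight screw holds it shut; the loose one lets it rise.
- screw_left: Brass thumbscrew of clamp_left, head 17 mm across, 11.5 high. Origin: centre of its top face, z up, 51 mm above table (clamp x = 175, z = 13.5 mm). All three look alike and equally high. Pressed down, a tight one yields under 1 mm; the loose one (any of the three) sinks 4 mm on a soft spring (1 N at first, 3 N at the bottom), stops, and springs back.
- screw_mid: Brass thumbscrew of clamp_mid, head 17 mm across, 11.5 high. Origin: centre of its top face, z up, 51 mm above table (clamp x = 175, z = 13.5 mm). All three look alike and equally high. Pressed down, a tight one yields under 1 mm; the loose one (any of the three) sinks 4 mm on a soft spring (1 N at first, 3 N at the bottom), stops, and springs back.
- screw_right: Brass thumbscrew of clamp_right, head 17 mm across, 11.5 high. Origin: centre of its top face, z up, 51 mm above table (clamp x = 175, z = 13.5 mm). All three look alike and equally high. Pressed down, a tight one yields under 1 mm; the loose one (any of the three) sinks 4 mm on a soft spring (1 N at first, 3 N at the bottom), stops, and springs back.
- tab_left (a point): Blue finger tab standing on the free end of clamp_left, fixed to it: 26 mm wide (y), 10 thick (x), 28 tall (z). Origin: its centre, 53 mm above table when shut (clamp x = 217, z = 15.5 mm); axes as the clamp's. Free space beside it: 35 mm on both y sides, down to 17 mm above table; the screw's axis is 42 mm nearer the robot.
- tab_mid (a point): Blue finger tab standing on the free end of clamp_mid, fixed to it: 26 mm wide (y), 10 thick (x), 28 tall (z). Origin: its centre, 53 mm above table when shut (clamp x = 217, z = 15.5 mm); axes as the clamp's. Free space beside it: 35 mm on both y sides, down to 17 mm above table; the screw's axis is 42 mm nearer the robot.
- tab_right (a point): Blue finger tab standing on the free end of clamp_right, fixed to it: 26 mm wide (y), 10 thick (x), 28 tall (z). Origin: its centre, 53 mm above table when shut (clamp x = 217, z = 15.5 mm); axes as the clamp's. Free space beside it: 35 mm on both y sides, down to 17 mm above table; the screw's axis is 42 mm nearer the robot.
- screwdriver: Bystander: screwdriver with red and black handle, 180 mm long, lying on the table right of the recorder. Origin under its middle, on the table; x along the blade.
- remote: Bystander: black remote control, 170 x 46 x 20 mm, lying on the table left of the recorder. Origin: centre of its underside.
- sanitiser: Bystander: white pump bottle, 74 mm across, 183 mm tall, standing on the table left of the recorder. Origin: centre of its underside.
- dish: Bystander: shallow steel dish of screws, 84 mm across, 18 mm high, on the table right of the recorder, near the robot. Origin: centre of its underside.

How it is judged:
By the outcome, as a careful person would: the job done as asked, in the order asked, and still so for the second after the job is handed in, while the arm keeps its last pose, push and grip.
It also fails if it takes over 48 s, if anything falls off the work surface, if the arm or the gripper's body presses on something with over 40 N, if the wrist force passes 120 N, or if a joint passes its speed limit or range.

### The arm

A 7-joint arm with a two-finger parallel gripper is mounted at the origin on the work surface. World frame = base frame: x ahead of the robot, y to its left, z up, the work surface at z = 0. Lengths are in m, angles in rad, forces in N, time in s.
With the tool pointing down it reaches from about 0.425 to 0.875 m from the base axis. Payload 4.7 kg.
Tool frame: the origin (TCP) lies on the centre line of the jaws, within the pads' length; the fingertips stand ahead of it and the grasp point (between the pads) lies 2 mm behind it (nose_length is the z of the fingertips in the tool frame, in m); z points along the fingers, y is the line along which they close (so a half turn about z gives the same grasp; the last joint's range is limited). The gripper opens to 87 mm and grips with 3 to 60 N. Pads are 19 mm wide; open, the fingers measure 117 mm over their backs; the gripper's body (75 mm by 190 mm) begins 51 mm behind the grasp point.
Start: joints at [-1.293, 0.321, -0.07, 1.45, 0.023, 1.371, -0.057], TCP at [0.17, 0.628, 0.216] pointing down, gripper open.
Joint ranges: [-2.86, 2.86], [-0.3, 2.09], [-1.38, 1.24], [0.06, 2.45], [-1.56, 4.7], [0.09, 2.05], [-2.69, 2.69]. Speed limits (rad/s): [2.57, 2.57, 3.14, 3.14, 3.14, 3.14, 3.14].

### API

Orientations are given as a rotation vector (axis times angle).
In Python, from bench import * gives the robot as it stands.
- The arm moves only by the tool send_rows, never from a script. Its arguments are lists of equal length, an entry for each row: "xyz": the shift along the tool's x, y, z in mm, a list of three; "dr": the turn, a rotation vector about the tool's x, y, z in rad, a list of three. A call has exactly 10 rows; each row is the pose to reach, as a shift and turn from the pose commanded when the call began, along the tool's axes at that moment; what a row does not reach only later rows make up. A row lasts 1/12 s, in which the tool goes at most 41.7 mm and 7.16 degrees, less where a joint would pass 70% of its speed; a pose out of reach is approached as far as the arm can. A call with a gripper value outside its range is refused whole. "jaw" is the finger opening in mm, from 0 to 87, set as the call begins (left out, the last holds). The fingers move at their own pace and stop on an object; "grip_force" is the grip in N (left out, the last holds). Time passes only in rows, so rows that repeat a pose let the fingers close, or fill a call up. It gives the time, the measured TCP pose, the force, the opening and the grip force at its end, in the units of the state.
- get_state(): the state, without advancing time (a new reading comes with each control period).
- get_image(name): name is "scene" or "side" or "wrist"; returns the picture (420x560x3 uint8, red, green, blue); there is no depth.
- calibration(name): a dict with "vfov" (degrees; the focal length in pixels is half the picture's height over the tangent of half this angle, whatever the lens; pixels are square), "cx", "cy" (the principal point, pixels), "k1" (the pictures are not rectified: a ray, as slopes to the right and down, at radius r is drawn at 1 + k1 r^2 times it, then the intrinsics apply), "rvec" (rotation vector, rad) and "tvec" (3), from world to camera coordinates, as OpenCV has them; the wrist camera has in their place "hand_eye" (4x4, takes a point from camera to tool coordinates, whose origin is the TCP and whose axes are the flange's). Camera axes: x right, y down, z forward; pixel columns grow to the right and rows downward; lengths in m; the calibration is good to about 2 mm. A picture is of the moment at which its call begins: read the wrist's pose just before it. calibration takes no time and is no camera call.
- close_job(): hands the job in; it is judged then, once.
The state is a dict: "time": time; "joint_positions": joint angles; "qd": joint speeds; "joint_torque": joint torques, N m; "position": TCP position; "tool_rot": TCP orientation; "ft_force": force on the tool from outside, world axes, zero at the start; "torque": the same for the moment, N m; "grip_width": opening from 0.0 (shut) to 1.0 (fully open); "grip_force": force on a finger pad.
Only numpy, scipy, OpenCV 4.12 (cv2) and the standard library are available. Lean on these libraries where they do the work, as an engineer would, in place of code of your own. Each camera call takes 0.05 s, during which the arm holds its last target. There are 200 camera calls.

## Working session

There is one attempt and no reset: what is moved stays moved. The work goes in short steps, Python scripts to look and compute and a tool call to move; the robot and the scene stay as the last step left them, time stands still between calls to the robot, and variables do not carry over. Pictures are saved under pics/ and viewed, at most 10 in all, crops included, and the job is handed in when it is done.

Besides the shell and the picture viewer there is one more tool, called after "Emit:" as name(argument=value, ...) on one line, values as JSON. send_rows: Moves the arm, as the interface text tells. Its arguments: {"type":"object","properties":{"xyz":{"type":"array"},"dr":{"type":"array"},"jaw":{"type":"number"},"grip_force":{"type":"number"}},"required":["xyz","dr"]}

```bash
mkdir -p pics
python3 - <<'E'
from bench import *
import cv2,numpy as np
s=get_state();print({k:np.round(v,3) for k,v in s.items()})
for n in("scene","side","wrist"):
    im=get_image(n);cv2.imwrite(f"pics/{n}0.png",im[:,:,::-1]);print(n,calibration(n))
a=[cv2.imread(f"pics/{n}0.png") for n in("scene","side")]
E
ls; python3 -c "import bench;print([x for x in dir(bench) if x[0]!='_'])"
```

```text
{'time': np.float64(0.0), 'joint_positions': array([-1.293,  0.322, -0.07 ,  1.452,  0.023,  1.371, -0.057]), 'qd': array([-0.001,  0.   ,  0.   ,  0.   ,  0.   , -0.   ,  0.   ]), 'joint_torque': array([ 0.0000e+00, -4.9129e+01, -4.0400e-01, -3.1253e+01, -6.4000e-02,
        4.4000e-02,  0.0000e+00]), 'position': array([0.169, 0.627, 0.215]), 'tool_rot': array([-4.130e-01, -3.114e+00,  3.000e-03]), 'ft_force': array([ 0.008,  0.156, -0.461]), 'torque': array([-0.014, -0.02 , -0.03 ]), 'grip_force': np.float64(0.0), 'grip_width': np.float64(0.999)}
scene {'vfov': 46.8210692029664, 'cx': 275.8013291336606, 'cy': 211.03363623444105, 'k1': -0.07179111440033545, 'rvec': array([ 0.91035756,  2.49809613, -1.11916532]), 'tvec': array([ 0.4179269 , -0.15441248,  1.74323014])}
side {'vfov': 43.97377202451104, 'cx': 281.47831313640114, 'cy': 217.12212403963147, 'k1': 0.004145352533367911, 'rvec': array([ 2.10592418, -0.92524678,  0.40277488]), 'tvec': array([-0.35493196,  0.31461902,  1.08911926])}
wrist {'vfov': 62.997537112607255, 'cx': 273.92165209971273, 'cy': 207.5857855183587, 'k1': -0.030524819377452574, 'hand_eye': array([[-4.07409340e-04, -9.58236037e-01, -2.85978201e-01,
         7.78928573e-02],
       [ 9.99999676e-01, -1.91699943e-04, -7.82281353e-04,
         1.27188705e-03],
       [ 6.94788179e-04, -2.85978427e-01,  9.58235804e-01,
        -1.68619502e-01],
       [ 0.00000000e+00,  0.00000000e+00,  0.00000000e+00,
         1.00000000e+00]])}
pics
['MotionError', 'calibration', 'close_job', 'get_image', 'get_state', 'nose_length']
```

View pics/scene0.png

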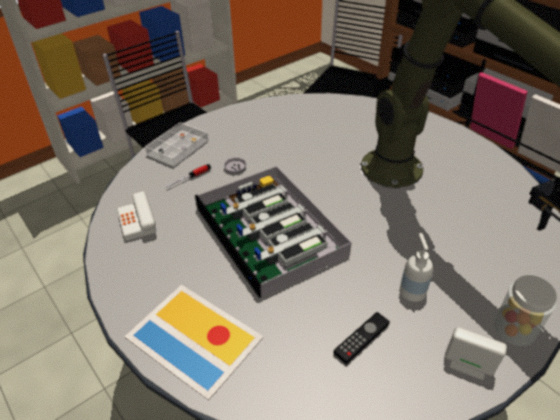

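View pics/side0.png

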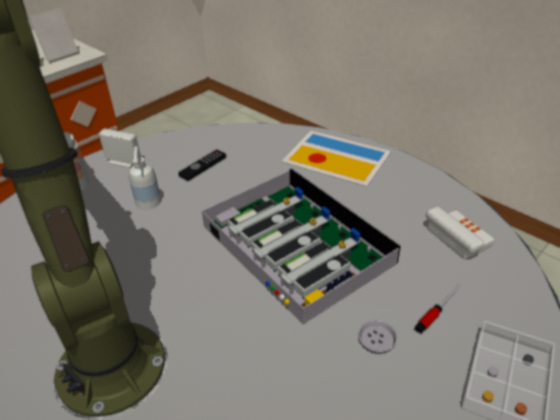

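The side view shows blue tabs at about (298,192), (326,212) and (354,239), with the brass screws next to them. In the scene view the tabs are at about (222,211), (242,228) and (266,253).

```bash
cat > h.py <<'E'
from bench import *
import cv2,numpy as np
from scipy.spatial.transform import Rotation as R
def cam(n,st=None):
    c=calibration(n);f=210/np.tan(np.radians(c['vfov']/2))
    K=np.array([[f,0,c['cx']],[0,f,c['cy']],[0,0,1]]);D=np.array([c['k1'],0,0,0,0.])
    if n=='wrist':
        T=np.eye(4);T[:3,:3]=R.from_rotvec(st['tool_rot']).as_matrix();T[:3,3]=st['position']
        M=T@c['hand_eye'];Rw=M[:3,:3];o=M[:3,3]
    else:
        Rw=R.from_rotvec(c['rvec']).as_matrix().T;o=-Rw@c['tvec']
    return K,D,Rw,o
def ray(C,uv):
    K,D,Rw,o=C;p=cv2.undistortPoints(np.array([[uv]],float),K,D)[0,0]
    d=Rw@[p[0],p[1],1];return o,d/np.linalg.norm(d)
def plane(C,uv,z):
    o,d=ray(C,uv);return o+d*(z-o[2])/d[2]
def tri(rays):
    A=sum(np.eye(3)-np.outer(d,d) for o,d in rays);b=sum((np.eye(3)-np.outer(d,d))@o for o,d in rays)
    p=np.linalg.solve(A,b);return p,[np.linalg.norm(np.cross(p-o,d)) for o,d in rays]
def proj(C,P):
    K,D,Rw,o=C;return cv2.projectPoints(np.array([P],float),cv2.Rodrigues(Rw.T)[0],-Rw.T@o,K,D)[0][0,0]
def blobs(im,lo,hi,amin=8):
    hsv=cv2.cvtColor(im,cv2.COLOR_BGR2HSV);m=cv2.inRange(hsv,lo,hi)
    n,l,s,c=cv2.connectedComponentsWithStats(m)
    return [(c[i].round(1),s[i]) for i in range(1,n) if s[i,4]>=amin]
def grab(n,name):
    st=get_state();im=np.ascontiguousarray(get_image(n)[:,:,::-1]);cv2.imwrite(f'pics/{name}.png',im);return im,cam(n,st)
E
python3 - <<'E'
from h import *
B={}
for n in("scene","side"):
    im=cv2.imread(f'pics/{n}0.png')
    B[n]=[b for b in blobs(im,(105,120,50),(125,255,255),6) if 180<b[0][0]<400 and 170<b[0][1]<280]
    print(n,[(b[0],b[1][2:]) for b in B[n]])
for b in B['scene']:
  for a in B['side']:
    p,r=tri([ray(cam('scene'),b[0]),ray(cam('side'),a[0])])
    if max(r)<.008:print(b[0],a[0],p.round(4),np.round(r,4))
print(nose_length if not callable(nose_length) else nose_length())
E
```

```text
scene [(array([223.1, 207. ]), array([ 5, 10, 30], dtype=int32)), (array([239.3, 228.8]), array([ 5, 11, 35], dtype=int32)), (array([257.3, 252.4]), array([ 5, 11, 37], dtype=int32))]
side [(array([298.8, 191.9]), array([ 9, 13, 73], dtype=int32)), (array([325.3, 211.6]), array([10, 13, 83], dtype=int32)), (array([355.1, 233.8]), array([10, 14, 94], dtype=int32))]
[223.1 207. ] [355.1 233.8] [ 0.6168 -0.164   0.0613] [0.0011 0.0011]
[239.3 228.8] [325.3 211.6] [ 0.6358 -0.0525  0.0608] [0.0013 0.0013]
[257.3 252.4] [298.8 191.9] [0.6537 0.0573 0.0605] [0.0011 0.0011]
0.017
```

```bash
cat >> h.py <<'E'
YAW=np.radians(-9.45)
def Rdown(yaw=YAW,tilt=0):  # tool x = toward robot along recorder -x, y = recorder +y, z down; tilt leans body to robot
    b=R.from_euler('z',yaw).as_matrix()@np.array([[-1,0,0],[0,1,0],[0,0,-1.]])
    return R.from_matrix(b)*R.from_euler('y',-tilt)
def go(p,Rt,st=None):
    st=st or get_state();R0=R.from_rotvec(st['tool_rot'])
    print('xyz',(R0.inv().apply(np.array(p)-st['position'])*1000).round(1),'dr',(R0.inv()*Rt).as_rotvec().round(4))
E
python3 - <<'E'
from h import *
print('bottle',plane(cam('side'),(146,205),0.0),plane(cam('scene'),(416,298),0))
print(Rdown().as_matrix().round(2))
go([.17,.63,.28],Rdown());go([.57,-.045,.25],Rdown())
E
```

```text
bottle [0.37222191 0.40107525 0.        ] [0.39810481 0.42686884 0.        ]
[[-0.99  0.16  0.  ]
 [ 0.16  0.99  0.  ]
 [ 0.    0.   -1.  ]]
xyz [  0.2   2.9 -64.9] dr [-0.0015  0.     -0.0988]
xyz [-561.9 -544.5  -34.1] dr [-0.0015  0.     -0.0988]
```

Emit:
send_rows(xyz=[[0,0,-35],[0,0,-70],[-25,-24,-75],[-50,-48,-75],[-78,-76,-75],[-106,-103,-75],[-134,-130,-75],[-162,-157,-75],[-190,-184,-75],[-218,-211,-75]], dr=[[0,0,-0.01],[0,0,-0.02],[0,0,-0.03],[0,0,-0.04],[0,0,-0.05],[0,0,-0.06],[0,0,-0.07],[0,0,-0.08],[0,0,-0.09],[0,0,-0.1]], jaw=0)

```text
time: 0.98
position: [0.3255, 0.365, 0.2908]
tool_rot: [-0.256, -3.131, -0.0]
ft_force: [0.9, -0.8, -0.7]
grip_width: 0.325
grip_force: 0.0
```

Run:
```python
from h import *
go([.57,-.045,.25],Rdown());print(get_state()['joint_positions'])
```

```text
xyz [-307.9 -364.9   40.7] dr [ 0.0001 -0.0001  0.0017]
[-1.00926401 -0.05174875  0.10810861  1.72085498  0.00543965  1.47216249
  0.50575038]
```

Emit:
send_rows(xyz=[[-26,-31,0],[-52,-62,0],[-78,-93,0],[-104,-124,0],[-130,-155,5],[-156,-186,10],[-182,-217,15],[-208,-248,20],[-234,-279,25],[-260,-308,30]], dr=[[0,0,0],[0,0,0],[0,0,0],[0,0,0],[0,0,0],[0,0,0],[0,0,0],[0,0,0],[0,0,0],[0,0,0]])

```text
time: 1.82
position: [0.5317, 0.0184, 0.2609]
tool_rot: [0.258, 3.131, 0.001]
ft_force: [-0.3, -0.3, 0.6]
grip_width: 0.006
grip_force: 0.0
```

Run:
```python
from h import *
im,C=grab('wrist','w1');print(get_state()['position'],get_state()['qd'].round(2))
T=np.array([[.6537,.0573,.0605],[.6358,-.0525,.0608],[.6168,-.164,.0613]])
for p in T: print('tab',proj(C,p),'screw',proj(C,[p[0]-.0414,p[1]+.0069,.051]))
for b in blobs(im,(105,120,50),(125,255,255),40):print('blue',b[0],b[1])
for b in blobs(im,(15,90,60),(32,255,255),40):print('brass',b[0],b[1])
np.savez('pics/w1.npz',*C)
```

```text
[0.53437774 0.00953658 0.25986579] [-0.03 -0.06 -0.04  0.05  0.04  0.07 -0.2 ]
tab [321.98020803 273.04574507] screw [322.38875856 237.3212993 ]
tab [228.77455897 273.41023709] screw [228.46196271 237.57921399]
tab [134.43553049 272.9377413 ] screw [133.59772588 237.06225105]
blue [136.1 271.5] [124 264  27  16 308]
brass [75.1 44. ] [70 42 12  5 53]
brass [ 64.1 104.2] [  40   71   46   75 2332]
brass [ 80.5 154. ] [ 72 150  16   7  47]
brass [ 84.5 206.8] [ 70 198  27  15 217]
brass [135.9 236.6] [127 229  18  16 200]
brass [322.5 236.2] [315 229  16  16 178]
brass [229.  236.8] [222 230  15  15 179]
brass [255.4 304.2] [252 275   8  59 322]
brass [292.4 304.6] [289 275   8  60 357]
brass [283.7 356.3] [  52  332  415   35 7597]
```

View pics/w1.png

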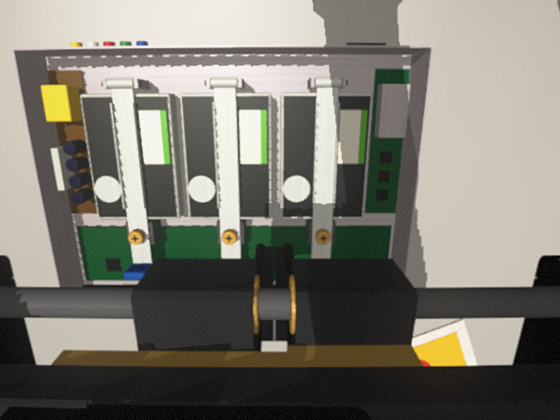

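The wrist view shows the brass screws at (322,236) left, (229,237) middle and (136,237) right, matching the two-view prediction. I'll take one more wrist view from lower down for height.

Emit:
send_rows(xyz=[[3,-7,10],[6,-14,20],[9,-21,30],[12,-28,40],[15,-35,50],[18,-42,60],[21,-50,70],[24,-60,80],[24,-60,80],[24,-60,80]], dr=[[0,0,0],[0,0,0],[0,0,0],[0,0,0],[0,0,0],[0,0,0],[0,0,0],[0,0,0],[0,0,0],[0,0,0]])

```text
time: 2.7
position: [0.4973, -0.0352, 0.1805]
tool_rot: [-0.259, -3.13, -0.0]
ft_force: [-0.3, -0.8, 0.5]
grip_width: 0.009
grip_force: 0.0
```

Run:
```python
from h import *
im,C=grab('wrist','w2');st=get_state();print(st['position'],st['qd'].round(2))
np.savez('pics/w2.npz',*C)
z=np.load('pics/w1.npz');C1=[z[f'arr_{i}'] for i in range(4)]
P=[(322.5,236.2),(229,236.8),(135.9,236.6)]
bl=[b[0] for b in blobs(im,(12,90,60),(32,255,255),60)];print(bl)
print([(b[0],b[1]) for b in blobs(im,(105,120,50),(125,255,255),60)])
S=[]
for uv in P:
  e=plane(C1,uv,.051);q=proj(C,e);c=min(bl,key=lambda b:np.linalg.norm(b-q))
  p,r=tri([ray(C1,uv),ray(C,c)]);print(e.round(4),q.round(1),c,p.round(4),np.round(r,4),plane(C,c,.051).round(4))
```

```text
[ 0.49798721 -0.03455759  0.1811363 ] [-0.01  0.   -0.01 -0.02  0.    0.    0.  ]
[array([95. , 59.9]), array([ 79.8, 131.1]), array([101. , 189.9]), array([105.1, 208.2]), array([ 99.9, 247.4]), array([255.6, 303.9]), array([292.4, 304.5]), array([251.7, 357.1])]
[(array([276. , 340.5]), array([266, 332,  22,  12, 100], dtype=int32))]
[0.6109 0.0645 0.051 ] [392. 290.] [292.4 304.5] [0.4924 0.0096 0.2792] [0.0414 0.0414] [ 0.6105 -0.0345  0.051 ]
[ 0.5935 -0.0448  0.051 ] [279.5 291.1] [292.4 304.5] [ 0.5703 -0.0318  0.1144] [0.0001 0.0001] [ 0.6105 -0.0345  0.051 ]
[ 0.5753 -0.1542  0.051 ] [166.7 290.8] [ 99.9 247.4] [0.411  0.0531 0.4714] [0.0295 0.0295] [ 0.5201 -0.2054  0.051 ]
```

Run:
```python
from h import *
z=np.load('pics/w1.npz');C1=[z[f'arr_{i}'] for i in range(4)]
Cs=cam('side');im=cv2.imread('pics/side0.png')
bl=[b[0] for b in blobs(im,(10,80,60),(32,255,255),4)]
S=[]
for uv in [(322.5,236.2),(229,236.8),(135.9,236.6)]:
  q=proj(Cs,plane(C1,uv,.049));c=min(bl,key=lambda b:np.linalg.norm(b-q))
  p,r=tri([ray(C1,uv),ray(Cs,c)]);print(q.round(1),c,p.round(4),np.round(r,4));S.append(p)
print('step',np.linalg.norm(S[0]-S[2])/2,'yaw',np.degrees(np.arctan2(-(S[0]-S[2])[0],(S[0]-S[2])[1])))
go([.611,.0645,.085],Rdown())
```

```text
[287. 201.] [286.3 200.6] [0.6099 0.0648 0.0518] [0.0007 0.0007]
[313.4 221.3] [312.4 221. ] [ 0.5926 -0.0442  0.0512] [0.0009 0.0009]
[342.3 244. ] [341.7 243.9] [ 0.5751 -0.1544  0.0499] [0.0006 0.0006]
step 0.11096775462190352 yaw -9.034593315220231
xyz [-95.2 116.1  96.3] dr [0.0006 0.0005 0.0007]
```

Heights of 50–52 mm match the 51 mm in the text, so I'll go above the left screw.

Emit:
send_rows(xyz=[[-15,19,10],[-30,38,22],[-46,57,35],[-62,76,48],[-80,96,62],[-95,116,76],[-95,116,86],[-95,116,94],[-95,116,96],[-95,116,96]], dr=[[0,0,0],[0,0,0],[0,0,0],[0,0,0],[0,0,0],[0,0,0],[0,0,0],[0,0,0],[0,0,0],[0,0,0]])

```text
time: 3.58
position: [0.6098, 0.0634, 0.0847]
tool_rot: [-0.259, -3.13, 0.001]
ft_force: [-0.3, 0.1, 0.1]
grip_width: 0.01
grip_force: 0.0
```

Run:
```python
from h import *
st=get_state();print(st['position'],st['ft_force'],st['qd'].round(2))
im,C=grab('wrist','w3')
go([.6107,.0646,.068],Rdown())
```

```text
[0.60975182 0.06335816 0.08471606] [-0.31617073  0.05653969  0.06306402] [ 0.   -0.02  0.01 -0.01  0.    0.01 -0.  ]
xyz [-0.2  1.3 17.6] dr [ 0.0002  0.0004 -0.0002]
```

Emit:
send_rows(xyz=[[0,1,5],[0,1,10],[0,1,14],[0,1,16],[0,1,17],[0,1,18],[0,1,18.5],[0,1,19],[0,1,19],[0,1,19]], dr=[[0,0,0],[0,0,0],[0,0,0],[0,0,0],[0,0,0],[0,0,0],[0,0,0],[0,0,0],[0,0,0],[0,0,0]])

```text
time: 4.47
position: [0.6107, 0.0654, 0.0661]
tool_rot: [0.257, 3.131, 0.0]
ft_force: [-0.4, 0.9, -0.3]
grip_width: 0.004
grip_force: 0.0
```

Emit:
send_rows(xyz=[[0,0,0.3],[0,0,0.6],[0,0,0.9],[0,0,1.2],[0,0,1.5],[0,0,1.8],[0,0,2],[0,0,2],[0,0,2],[0,0,2]], dr=[[0,0,0],[0,0,0],[0,0,0],[0,0,0],[0,0,0],[0,0,0],[0,0,0],[0,0,0],[0,0,0],[0,0,0]])

```text
time: 5.3
position: [0.6107, 0.0654, 0.064]
tool_rot: [0.257, 3.131, 0.0]
ft_force: [-0.0, 0.3, -0.4]
grip_width: 0.007
grip_force: 0.0
```

Emit:
send_rows(xyz=[[0,0,0.3],[0,0,0.6],[0,0,0.9],[0,0,1.2],[0,0,1.5],[0,0,1.8],[0,0,2],[0,0,2],[0,0,2],[0,0,2]], dr=[[0,0,0],[0,0,0],[0,0,0],[0,0,0],[0,0,0],[0,0,0],[0,0,0],[0,0,0],[0,0,0],[0,0,0]])

```text
time: 6.13
position: [0.6106, 0.0654, 0.062]
tool_rot: [0.257, 3.131, 0.0]
ft_force: [0.6, 0.3, 0.0]
grip_width: 0.004
grip_force: 0.0
```

Run:
```python
from h import *
a,_=grab('side','s4');b,_=grab('wrist','w4')
print(get_state()['ft_force'])
cv2.imwrite('pics/v4.png',np.hstack([cv2.resize(a[150:270,220:380],(500,375),interpolation=2),b[180:400,200:360]] if 0 else [cv2.resize(a[150:270,220:380],(520,390)),cv2.resize(b[150:370,200:360],(280,390))]))
```

```text
[-0.23965974  0.20677661 -0.43131668]
```

View pics/v4.png

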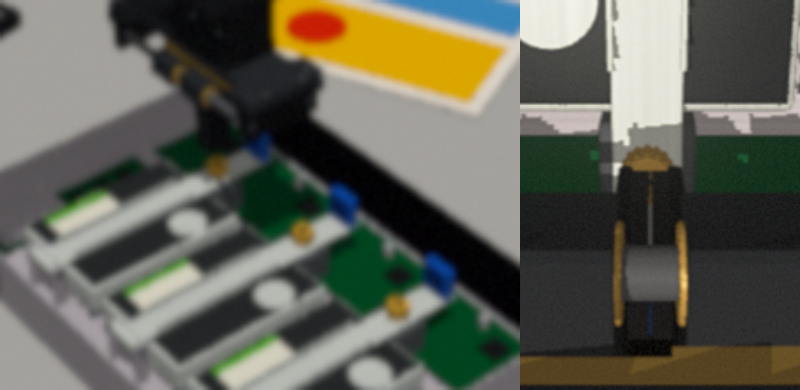

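The side crop shows the tool near the left screw. In the wrist crop the screw's near rim shows in front of the fingers, with its top edge at about (273,233). I'll check that against projection.

```bash
python3 - <<'E'
from h import *
st=get_state();C=cam('wrist',st);R0=R.from_rotvec(st['tool_rot'])
x=R0.apply([1,0,0])
for z in(.051,.047,.041):
  for r in(0,.0085):print(z,r,proj(C,np.array([.6105,.0648,z])+x*r).round(1))
for t in([0,0,.017],[.0095,0,.017]):print('tip',proj(C,st['position']+R0.apply(t)).round(1))
im=cv2.imread('pics/w4.png');print([(b[0],b[1]) for b in blobs(im,(12,90,60),(32,255,255),30)])
im=cv2.imread('pics/w3.png');print([(b[0],b[1]) for b in blobs(im,(12,90,60),(32,255,255),30)])
E
python3 - <<'E'
import cv2
a=cv2.imread('pics/w3.png')[200:320,210:340];b=cv2.imread('pics/w4.png')[200:320,210:340]
cv2.imwrite('pics/v5.png',cv2.resize(cv2.hconcat([a,b]),(780,360),interpolation=cv2.INTER_CUBIC))
E
```

```text
0.051 0 [271.  248.4]
0.051 0.0085 [271.  234.3]
0.047 0 [271.1 245.6]
0.047 0.0085 [271.1 231.8]
0.041 0 [271.2 241.6]
0.041 0.0085 [271.2 228.2]
tip [272.1 244.3]
tip [272.1 229. ]
[(array([ 82. , 248.5]), array([ 63, 232,  38,  34, 896], dtype=int32)), (array([272.6, 240.3]), array([259, 232,  28,  19, 304], dtype=int32)), (array([255.5, 304.6]), array([253, 275,   7,  59, 308], dtype=int32)), (array([292.4, 304.5]), array([289, 275,   8,  60, 350], dtype=int32)), (array([251., 357.]), array([  52,  345,  371,   22, 6486], dtype=int32))]
[(array([103.9, 235.6]), array([ 88, 221,  33,  30, 705], dtype=int32)), (array([275.5, 234.6]), array([262, 221,  28,  29, 556], dtype=int32)), (array([255.4, 304.3]), array([252, 275,   8,  59, 316], dtype=int32)), (array([292.4, 304.7]), array([289, 275,   8,  60, 354], dtype=int32)), (array([251.6, 357.1]), array([  52,  345,  371,   22, 6434], dtype=int32))]
```

View pics/v5.png

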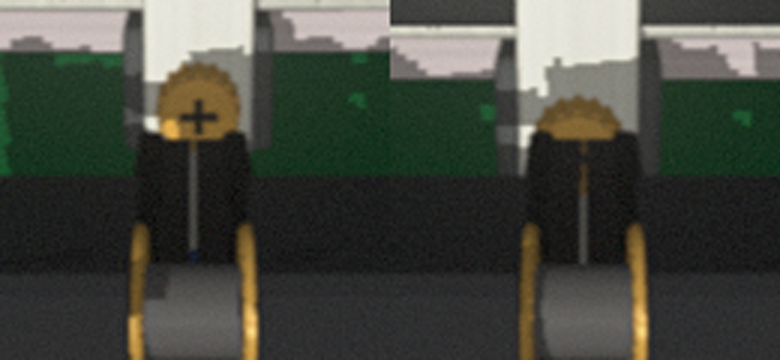

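The finger noses are above the screw head, since brass shows behind the slit. There is still no contact force, so I'll keep going down in small steps.

Emit:
send_rows(xyz=[[0,0,0.3],[0,0,0.6],[0,0,0.9],[0,0,1.2],[0,0,1.5],[0,0,1.8],[0,0,2],[0,0,2],[0,0,2],[0,0,2]], dr=[[0,0,0],[0,0,0],[0,0,0],[0,0,0],[0,0,0],[0,0,0],[0,0,0],[0,0,0],[0,0,0],[0,0,0]])

```text
time: 7.07
position: [0.6106, 0.0654, 0.06]
tool_rot: [0.257, 3.131, 0.0]
ft_force: [0.7, 1.0, 0.2]
grip_width: 0.001
grip_force: 0.0
```

Run:
```python
from h import *
im,C=grab('wrist','w5');st=get_state();print(st['ft_force'],st['torque'],st['position'])
a=cv2.imread('pics/w4.png');d=cv2.absdiff(a,im)
print([(b[0],b[1]) for b in blobs(im,(12,90,60),(32,255,255),30)][:3])
z3=cam('wrist',dict(position=np.array([.60975,.06336,.08472]),tool_rot=st['tool_rot']))
x=np.array([-.987,.16,0])
for z in(.051,.045):print(proj(z3,np.array([.6105,.0648,z])+x*.0085),proj(C,np.array([.6105,.0648,z])+x*.0085))
# slit length brass
for n in('w4','w5'):
  i=cv2.imread(f'pics/{n}.png');print(n,[tuple(int(v) for v in i[r,273:276].mean(0)) for r in range(242,272,2)])
```

```text
[ 0.33030567  1.17547433 -0.37651277] [-0.00906019  0.00486159 -0.02443773] [0.61062819 0.06535554 0.05999014]
[(array([272.7, 240.9]), array([259, 233,  28,  19, 276], dtype=int32)), (array([ 80.2, 249.9]), array([ 61, 234,  39,  33, 923], dtype=int32)), (array([255.5, 304.3]), array([253, 275,   7,  59, 311], dtype=int32))]
[274.69474022 222.0256866 ] [270.9168282  235.65257048]
[274.681005   218.97023032] [271.01240283 231.8257594 ]
w4 [(50, 100, 130), (52, 101, 130), (41, 72, 91), (33, 45, 54), (36, 47, 55), (29, 31, 32), (31, 38, 43), (34, 48, 57), (30, 43, 53), (31, 50, 62), (32, 51, 62), (40, 54, 65), (57, 61, 62), (59, 63, 63), (58, 61, 60)]
w5 [(51, 102, 131), (52, 103, 132), (43, 72, 92), (39, 51, 58), (31, 46, 54), (34, 42, 47), (30, 29, 29), (32, 44, 52), (33, 46, 55), (30, 44, 56), (34, 51, 64), (32, 50, 62), (40, 52, 61), (58, 62, 62), (57, 61, 62)]
```

View pics/v6.png

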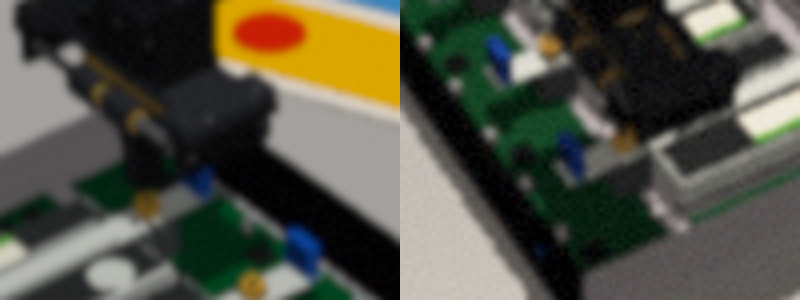

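The side crop shows the closed fingertips ending several mm above the screw's top at (147,200) in the crop, so the tips stand shorter than nominal when shut. I'll continue by feel.

Emit:
send_rows(xyz=[[0,0,0.3],[0,0,0.6],[0,0,0.9],[0,0,1.2],[0,0,1.5],[0,0,1.8],[0,0,2],[0,0,2],[0,0,2],[0,0,2]], dr=[[0,0,0],[0,0,0],[0,0,0],[0,0,0],[0,0,0],[0,0,0],[0,0,0],[0,0,0],[0,0,0],[0,0,0]])

```text
time: 8.05
position: [0.6106, 0.0654, 0.058]
tool_rot: [0.257, 3.131, 0.0]
ft_force: [-0.1, -0.1, 0.6]
grip_width: 0.006
grip_force: 0.0
```

Emit:
send_rows(xyz=[[0,0,0.3],[0,0,0.6],[0,0,0.9],[0,0,1.2],[0,0,1.5],[0,0,1.8],[0,0,2],[0,0,2],[0,0,2],[0,0,2]], dr=[[0,0,0],[0,0,0],[0,0,0],[0,0,0],[0,0,0],[0,0,0],[0,0,0],[0,0,0],[0,0,0],[0,0,0]])

```text
time: 8.88
position: [0.6106, 0.0654, 0.056]
tool_rot: [0.257, 3.131, 0.0]
ft_force: [-1.2, 0.2, -0.7]
grip_width: 0.007
grip_force: 0.0
```

Emit:
send_rows(xyz=[[0,0,0.3],[0,0,0.6],[0,0,0.9],[0,0,1.2],[0,0,1.5],[0,0,1.8],[0,0,2],[0,0,2],[0,0,2],[0,0,2]], dr=[[0,0,0],[0,0,0],[0,0,0],[0,0,0],[0,0,0],[0,0,0],[0,0,0],[0,0,0],[0,0,0],[0,0,0]])

```text
time: 9.72
position: [0.6106, 0.0654, 0.054]
tool_rot: [0.257, 3.131, 0.0]
ft_force: [-0.4, 0.3, 0.4]
grip_width: 0.005
grip_force: 0.0
```

Run:
```python
from h import *
im,C=grab('wrist','w7');F=[]
for i in range(3):
  st=get_state();F.append(st['ft_force']);s,_=grab('side',f's7_{i}')
print(np.round(F,2),st['position'],st['torque'].round(3))
print([(b[0],b[1]) for b in blobs(im,(12,90,60),(32,255,255),30)][:3])
s=s[150:225,250:350];b=im[200:300,200:333]
cv2.imwrite('pics/v7.png',cv2.hconcat([cv2.resize(s,(400,300),interpolation=2),cv2.resize(b,(399,300),interpolation=2)]))
```

```text
[[ 0.87  0.16  0.16]
 [-0.04 -0.19  0.34]
 [ 0.61 -0.27 -0.1 ]] [0.61064306 0.06540041 0.05401214] [ 0.055  0.016 -0.05 ]
[(array([ 74.6, 254.1]), array([ 55, 237,  40,  35, 982], dtype=int32)), (array([272.7, 243.1]), array([261, 237,  24,  20, 184], dtype=int32)), (array([255.6, 304.1]), array([253, 275,   7,  59, 309], dtype=int32))]
```

View pics/v7.png

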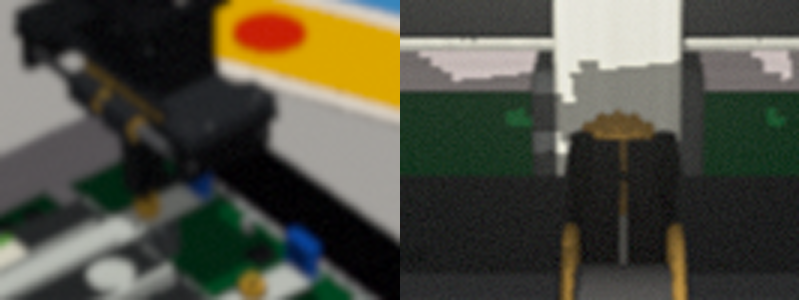

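Emit:
send_rows(xyz=[[0,0,0.3],[0,0,0.6],[0,0,0.9],[0,0,1.2],[0,0,1.5],[0,0,1.8],[0,0,2],[0,0,2],[0,0,2],[0,0,2]], dr=[[0,0,0],[0,0,0],[0,0,0],[0,0,0],[0,0,0],[0,0,0],[0,0,0],[0,0,0],[0,0,0],[0,0,0]])

```text
time: 10.75
position: [0.6106, 0.0654, 0.052]
tool_rot: [0.257, 3.131, 0.0]
ft_force: [0.7, 0.7, 0.4]
grip_width: 0.001
grip_force: 0.0
```

Emit:
send_rows(xyz=[[0,0,0.3],[0,0,0.6],[0,0,0.9],[0,0,1.2],[0,0,1.5],[0,0,1.8],[0,0,2],[0,0,2],[0,0,2],[0,0,2]], dr=[[0,0,0],[0,0,0],[0,0,0],[0,0,0],[0,0,0],[0,0,0],[0,0,0],[0,0,0],[0,0,0],[0,0,0]])

```text
time: 11.58
position: [0.6106, 0.0654, 0.05]
tool_rot: [0.257, 3.131, 0.0]
ft_force: [-0.6, 0.1, -0.3]
grip_width: 0.004
grip_force: 0.0
```

Emit:
send_rows(xyz=[[0,0,0.5],[0,0,1],[0,0,1.5],[0,0,2],[0,0,2.5],[0,0,3],[0,0,3.5],[0,0,4],[0,0,4],[0,0,4]], dr=[[0,0,0],[0,0,0],[0,0,0],[0,0,0],[0,0,0],[0,0,0],[0,0,0],[0,0,0],[0,0,0],[0,0,0]])

```text
time: 12.42
position: [0.6106, 0.0654, 0.0459]
tool_rot: [-0.257, -3.131, -0.0]
ft_force: [-0.1, 0.5, 0.2]
grip_width: 0.002
grip_force: 0.0
```

Run:
```python
from h import *
im=cv2.imread('pics/wrist0.png')
# open-finger silhouette + current: dark mask column profile
g=cv2.cvtColor(im,6);c=np.ascontiguousarray(get_image('wrist')[:,:,::-1]);cv2.imwrite('pics/w8.png',c)
print([(b[0],b[1]) for b in blobs(c,(12,90,60),(32,255,255),30)][:3])
cv2.imwrite('pics/v8.png',cv2.hconcat([cv2.resize(im[150:420],(480,231)),cv2.resize(c[180:330,180:380],(308,231))]))
print(get_state()['ft_force'])
```

```text
[(array([ 66.5, 260.2]), array([  46,  243,   42,   36, 1074], dtype=int32)), (array([272.2, 244.8]), array([264, 243,  16,   5,  46], dtype=int32)), (array([255.5, 304.1]), array([252, 275,   8,  59, 313], dtype=int32))]
[-0.12934756  0.15693512  0.63093918]
```

View pics/v8.png

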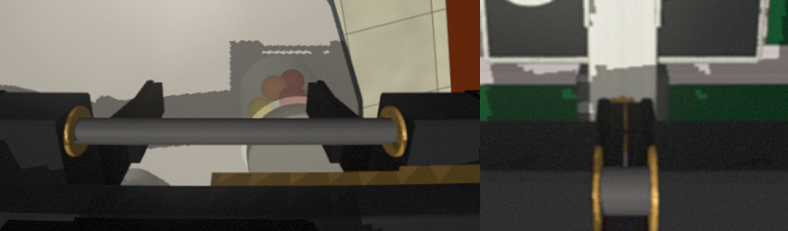

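Emit:
send_rows(xyz=[[0,0,0.3],[0,0,0.6],[0,0,0.9],[0,0,1.2],[0,0,1.5],[0,0,1.8],[0,0,2],[0,0,2],[0,0,2],[0,0,2]], dr=[[0,0,0],[0,0,0],[0,0,0],[0,0,0],[0,0,0],[0,0,0],[0,0,0],[0,0,0],[0,0,0],[0,0,0]])

```text
time: 13.3
position: [0.6106, 0.0654, 0.044]
tool_rot: [0.257, 3.131, 0.0]
ft_force: [0.4, -0.7, 0.4]
grip_width: 0.009
grip_force: 0.6
```

Emit:
send_rows(xyz=[[0,0,0.3],[0,0,0.6],[0,0,0.9],[0,0,1.2],[0,0,1.5],[0,0,1.5],[0,0,1.5],[0,0,1.5],[0,0,1.5],[0,0,1.5]], dr=[[0,0,0],[0,0,0],[0,0,0],[0,0,0],[0,0,0],[0,0,0],[0,0,0],[0,0,0],[0,0,0],[0,0,0]])

```text
time: 14.13
position: [0.6106, 0.0654, 0.0425]
tool_rot: [0.257, 3.131, 0.0]
ft_force: [-0.1, -0.2, 2.3]
grip_width: 0.005
grip_force: 1.0
```

Emit:
send_rows(xyz=[[0,0,0.3],[0,0,0.6],[0,0,0.9],[0,0,1.2],[0,0,1.2],[0,0,1.2],[0,0,1.2],[0,0,1.2],[0,0,1.2],[0,0,1.2]], dr=[[0,0,0],[0,0,0],[0,0,0],[0,0,0],[0,0,0],[0,0,0],[0,0,0],[0,0,0],[0,0,0],[0,0,0]])

```text
time: 14.97
position: [0.6106, 0.0654, 0.0413]
tool_rot: [0.257, 3.131, 0.0]
ft_force: [-1.2, 0.5, 2.1]
grip_width: 0.008
grip_force: 1.3
```

Run:
```python
from h import *
c,_=grab('wrist','w9');print(get_state()['ft_force'])
print([(b[0],b[1]) for b in blobs(c,(12,90,60),(32,255,255),20)][:3])
```

```text
[-0.01569264 -0.0653931   2.9585731 ]
[(array([273.6, 253.7]), array([271, 245,   5,  19,  32], dtype=int32)), (array([ 61.6, 263.8]), array([  40,  246,   43,   37, 1127], dtype=int32)), (array([255.5, 304.9]), array([253, 275,   7,  59, 302], dtype=int32))]
```

The left screw yields softly: about 2–3 N over some 3 mm, with contact at TCP z ≈ 44.4 mm. So the tips really stand about 6.6 mm behind the TCP. Next is the middle screw.

Emit:
send_rows(xyz=[[0,0,-10],[0,0,-22],[0,-20,-22],[0,-42,-22],[0,-66,-22],[0,-90,-22],[0,-111,-22],[0,-111,-22],[0,-111,-15],[0,-111,-9]], dr=[[0,0,0],[0,0,0],[0,0,0],[0,0,0],[0,0,0],[0,0,0],[0,0,0],[0,0,0],[0,0,0],[0,0,0]])

```text
time: 15.85
position: [0.5932, -0.043, 0.0506]
tool_rot: [0.256, 3.13, 0.002]
ft_force: [-0.7, -0.4, -0.6]
grip_width: 0.004
grip_force: 0.0
```

Run:
```python
from h import *
st=get_state();print(st['position'],st['ft_force'].round(1));go([.593,-.0445,.0435],Rdown())
```

```text
[ 0.59324697 -0.04304994  0.05060157] [-0.7 -0.4 -0.6]
xyz [ 0.  -1.5  7.1] dr [0.0015 0.0014 0.0017]
```

Emit:
send_rows(xyz=[[0,0,1.5],[0,0,3],[0,0,4.5],[0,0,5.3],[0,0,5.8],[0,0,6.2],[0,0,6.6],[0,0,6.8],[0,0,6.8],[0,0,6.8]], dr=[[0,0,0],[0,0,0],[0,0,0],[0,0,0],[0,0,0],[0,0,0],[0,0,0],[0,0,0],[0,0,0],[0,0,0]])

```text
time: 16.68
position: [0.5926, -0.0431, 0.0448]
tool_rot: [-0.256, -3.131, -0.003]
ft_force: [-4.5, 2.3, 8.1]
grip_width: 0.006
grip_force: 4.5
```

The middle screw is stiff: 8 N and no sinking. Next is the right one.

Emit:
send_rows(xyz=[[0,0,-10],[0,0,-20],[0,-20,-20],[0,-42,-20],[0,-66,-20],[0,-90,-20],[0,-111,-20],[0,-111,-20],[0,-111,-14],[0,-111,-7]], dr=[[0,0,0],[0,0,0],[0,0,0],[0,0,0],[0,0,0],[0,0,0],[0,0,0],[0,0,0],[0,0,0],[0,0,0]])

```text
time: 17.52
position: [0.5754, -0.1531, 0.0509]
tool_rot: [0.256, 3.129, 0.001]
ft_force: [-0.1, 0.9, 0.0]
grip_width: 0.006
grip_force: 0.0
```

Emit:
send_rows(xyz=[[0,0,1.5],[0,0,3],[0,0,4.5],[0,0,5.3],[0,0,5.8],[0,0,6.2],[0,0,6.6],[0,0,7],[0,0,7],[0,0,7]], dr=[[0,0,0],[0,0,0],[0,0,0],[0,0,0],[0,0,0],[0,0,0],[0,0,0],[0,0,0],[0,0,0],[0,0,0]])

```text
time: 18.35
position: [0.5746, -0.1528, 0.0448]
tool_rot: [0.256, 3.131, 0.003]
ft_force: [-3.6, 2.4, 8.8]
grip_width: 0.005
grip_force: 4.5
```

The right screw is tight too, so the loose one is the left. Now to its tab, at about (0.652, 0.058).

Emit:
send_rows(xyz=[[0,0,-20],[0,0,-40],[-4,20,-58],[-10,48,-60],[-16,78,-60],[-22,108,-60],[-28,140,-60],[-34,170,-60],[-40,200,-60],[-42,222,-60]], dr=[[0,0,0],[0,0,0],[0,0,0],[0,0,0],[0,0,0],[0,0,0],[0,0,0],[0,0,0],[0,0,0],[0,0,0]], jaw=52)

```text
time: 19.18
position: [0.6531, 0.0621, 0.1034]
tool_rot: [0.253, 3.13, 0.002]
ft_force: [0.8, 0.3, 0.9]
grip_width: 0.584
grip_force: 0.0
```

Run:
```python
from h import *
im,C=grab('wrist','w10');st=get_state();print(st['position'],st['grip_width'],st['joint_positions'].round(2))
print([(b[0],b[1]) for b in blobs(im,(105,100,40),(125,255,255),20)])
print([(b[0],b[1]) for b in blobs(im,(12,90,60),(32,255,255),30)][:4])
for p in([.652,.058,.067],[.652,.058,.053],[.6105,.0648,.051]):print(proj(C,p).round(1))
go([.6525,.058,.03],Rdown())
```

```text
[0.65356874 0.06815348 0.1030412 ] 0.5885979266577971 [-0.56  0.44  0.54  1.59 -0.25  1.18  1.45]
[(array([101.2, 228.7]), array([  73,  216,   56,   26, 1087], dtype=int32)), (array([266.7, 229.4]), array([247, 217,  40,  25, 939], dtype=int32))]
[(array([ 99. , 164.8]), array([ 83, 152,  33,  27, 662], dtype=int32)), (array([267. , 164.9]), array([254, 152,  27,  27, 546], dtype=int32)), (array([156.6, 303.6]), array([148, 274,  22,  60, 698], dtype=int32)), (array([391.3, 303.7]), array([379, 274,  22,  60, 698], dtype=int32))]
[265.6 231.8]
[266.1 224.5]
[265.8 162.1]
xyz [ -0.5 -10.5  73. ] dr [0.0045 0.0006 0.0095]
```

Emit:
send_rows(xyz=[[0,0,5],[0,0,12],[0,0,20],[0,0,25],[0,0,25],[0,0,25],[0,0,25],[0,0,25],[0,0,25],[0,0,25]], dr=[[0,0,0],[0,0,0],[0,0,0],[0,0,0],[0,0,0],[0,0,0],[0,0,0],[0,0,0],[0,0,0],[0,0,0]])

```text
time: 20.07
position: [0.6523, 0.0585, 0.0789]
tool_rot: [0.257, 3.13, 0.0]
ft_force: [-0.3, -0.3, 0.6]
grip_width: 0.598
grip_force: 0.0
```

Run:
```python
from h import *
st=get_state();im,C=grab('wrist','w11');print(st['position'],st['qd'].round(2))
print([(b[0],b[1]) for b in blobs(im,(105,100,40),(125,255,255),20)])
for p in([.652,.058,.067],[.652,.058,.053]):print(proj(C,p).round(1))
go([.6525,.058,.03],Rdown())
```

```text
[0.65229551 0.0585297  0.07885519] [-0.  0.  0.  0. -0.  0. -0.]
[(array([ 88.2, 243.5]), array([  57,  229,   63,   30, 1479], dtype=int32)), (array([272.1, 243.4]), array([ 250,  229,   45,   30, 1233], dtype=int32))]
[271.1 247.5]
[271.3 238.3]
xyz [-0.3 -0.5 48.8] dr [0.0003 0.0006 0.0012]
```

The tab at (272,243) is centred between the fingers, so I'll lower and grip.

Emit:
send_rows(xyz=[[0,0,8],[0,0,16],[0,0,24],[0,0,32],[0,0,40],[0,0,45],[0,0,48],[0,0,48],[0,0,48],[0,0,48]], dr=[[0,0,0],[0,0,0],[0,0,0],[0,0,0],[0,0,0],[0,0,0],[0,0,0],[0,0,0],[0,0,0],[0,0,0]])

```text
time: 20.95
position: [0.6525, 0.0585, 0.0309]
tool_rot: [0.257, 3.13, 0.0]
ft_force: [-0.1, -0.3, 0.8]
grip_width: 0.597
grip_force: 0.0
```

Emit:
send_rows(xyz=[[0,0,0],[0,0,0],[0,0,0],[0,0,0],[0,0,0],[0,0,0],[0,0,0],[0,0,0],[0,0,0],[0,0,0]], dr=[[0,0,0],[0,0,0],[0,0,0],[0,0,0],[0,0,0],[0,0,0],[0,0,0],[0,0,0],[0,0,0],[0,0,0]], jaw=15, grip_force=25)

```text
time: 21.78
position: [0.652, 0.0577, 0.0306]
tool_rot: [-0.258, -3.131, 0.001]
ft_force: [-0.9, -2.7, 1.4]
grip_width: 0.296
grip_force: 25.0
```

The opening reads 25.8 mm, which matches the 26 mm tab. Now the arc about the hinge: 217 mm radius, with the reported TCP 7 mm below the pin.

Emit:
send_rows(xyz=[[-0.1,0,-5.7],[-0.1,0,-11.4],[0.1,0,-17],[0.5,0,-22.7],[1,0,-28.4],[1.6,0,-34],[2.4,0,-39.7],[3.3,0,-45.3],[4.4,0,-50.8],[5.6,0,-56.4]], dr=[[0,-0.026,0],[0,-0.052,0],[0,-0.079,0],[0,-0.105,0],[0,-0.131,0],[0,-0.157,0],[0,-0.183,0],[0,-0.209,0],[0,-0.236,0],[0,-0.262,0]])

```text
time: 22.62
position: [0.6464, 0.0586, 0.0869]
tool_rot: [0.237, 2.869, -0.032]
ft_force: [1.4, -3.0, -0.3]
grip_width: 0.295
grip_force: 25.0
```

Run:
```python
from h import *
s=get_state();print(s['joint_positions'].round(2),s['position'],s['ft_force'].round(1),s['torque'].round(2),s['grip_width']*87)
for t in np.radians([3,6,9,12,15,18,21,24,27,30]):
  # shift from 15deg pose in its own tool axes
  print(round(t,3),(217*(1-np.cos(t))-6.9*np.sin(t)).round(1),(-217*np.sin(t)-6.9*(1-np.cos(t))).round(1))
```

```text
[-0.71  0.26  0.6   1.87 -0.1   0.8   1.32] [0.64640918 0.05858618 0.08690196] [ 1.4 -3.  -0.3] [-0.77  0.28 -0.19] 25.650342455165358
0.052 -0.1 -11.4
0.105 0.5 -22.7
0.157 1.6 -34.0
0.209 3.3 -45.3
0.262 5.6 -56.4
0.314 8.5 -67.4
0.367 11.9 -78.2
0.419 16.0 -88.9
0.471 20.5 -99.3
0.524 25.6 -109.4
```

Emit:
send_rows(xyz=[[-0.1,0,-5.7],[-0.1,0,-11.4],[0.1,0,-17],[0.5,0,-22.7],[1,0,-28.4],[1.6,0,-34],[2.4,0,-39.7],[3.3,0,-45.3],[4.4,0,-50.8],[5.6,0,-56.4]], dr=[[0,-0.026,0],[0,-0.052,0],[0,-0.079,0],[0,-0.105,0],[0,-0.131,0],[0,-0.157,0],[0,-0.183,0],[0,-0.209,0],[0,-0.236,0],[0,-0.262,0]])

```text
time: 23.45
position: [0.6265, 0.0619, 0.14]
tool_rot: [0.216, 2.609, -0.058]
ft_force: [-0.0, -4.2, 0.1]
grip_width: 0.296
grip_force: 25.0
```

Run:
```python
from h import *
s=get_state();print(s['joint_positions'].round(2),s['position'],s['ft_force'].round(1),s['torque'].round(2),s['grip_width']*87)
im,C=grab('side','s12');R0=R.from_rotvec(s['tool_rot']).as_matrix();print('tilt',np.degrees(np.arccos(-R0[2,2])))
```

```text
[-0.9  -0.02  0.63  2.1   0.39  0.61  0.87] [0.62647167 0.06186147 0.14000789] [-0.  -4.2  0.1] [-0.65  0.5  -0.35] 25.783911398926985
tilt 30.067916597109612
```

Emit:
send_rows(xyz=[[-0.1,0,-2.8],[-0.1,-0.1,-5.7],[-0.1,-0.2,-8.5],[-0.1,-0.3,-11.4],[0,-0.4,-14.2],[0.1,-0.5,-17],[0.3,-0.5,-19.9],[0.5,-0.5,-22.7],[1,-0.5,-28.4],[1,-0.5,-28.4]], dr=[[0,-0.013,0],[0,-0.026,0],[0,-0.039,0],[0,-0.052,0],[0,-0.065,0],[0,-0.079,0],[0,-0.092,0],[0,-0.105,0],[0,-0.131,0],[0,-0.131,0]])

```text
time: 24.33
position: [0.6114, 0.0644, 0.1641]
tool_rot: [0.204, 2.48, -0.069]
ft_force: [1.1, -2.4, 0.2]
grip_width: 0.296
grip_force: 25.0
```

Run:
```python
from h import *
s=get_state();print(s['joint_positions'].round(3),s['position'],s['ft_force'].round(1),s['torque'].round(2),s['grip_width']*87)
R0=R.from_rotvec(s['tool_rot']).as_matrix();print('tilt',np.degrees(np.arccos(-R0[2,2])))
```

```text
[-0.884 -0.145  0.531  2.207  0.719  0.581  0.554] [0.61137918 0.06435238 0.16412689] [ 1.1 -2.4  0.2] [-0.45  0.55 -0.35] 25.734892747085826
tilt 37.52789319473187
```

Emit:
send_rows(xyz=[[-0.1,0,-2.8],[-0.1,0,-5.7],[-0.1,-0.1,-8.5],[-0.1,-0.1,-11.4],[0,-0.2,-14.2],[0.1,-0.2,-17],[0.3,-0.2,-19.9],[0.5,-0.2,-22.7],[0.5,-0.2,-22.7],[0.5,-0.2,-22.7]], dr=[[0,-0.013,0],[0,-0.026,0],[0,-0.039,0],[0,-0.052,0],[0,-0.065,0],[0,-0.079,0],[0,-0.092,0],[0,-0.105,0],[0,-0.105,0],[0,-0.105,0]])

```text
time: 25.17
position: [0.5976, 0.0666, 0.1814]
tool_rot: [0.196, 2.376, -0.078]
ft_force: [0.0, -1.3, -1.5]
grip_width: 0.297
grip_force: 25.0
```

Run:
```python
from h import *
s=get_state();print(s['joint_positions'].round(3),s['position'],s['ft_force'].round(1),s['torque'].round(2),s['grip_width']*87)
R0=R.from_rotvec(s['tool_rot']).as_matrix();print('tilt',np.degrees(np.arccos(-R0[2,2])))
im,C=grab('side','s13');b,_=grab('scene','c13')
cv2.imwrite('pics/v13.png',cv2.hconcat([cv2.resize(im[110:290,190:410],(440,360)),cv2.resize(b[170:300,190:320],(360,360))]))
```

```text
[-0.838 -0.226  0.419  2.291  0.953  0.584  0.313] [0.59762589 0.06660488 0.18136576] [ 0.  -1.3 -1.5] [-0.23  0.79 -0.28] 25.798727723017553
tilt 43.45709256053551
```

View pics/v13.png

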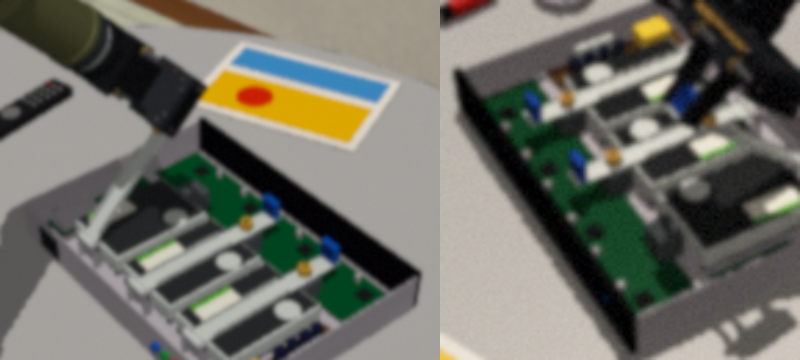

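The strap stands raised at about 43.5°, with its blue tab still in the jaws at (685,100) in the crop. I'm handing in.

```bash
python3 -c "
from bench import *
print(close_job())"
```

```text
the job is handed in; nothing more can be done
None
```

The left screw is the loose one: it sank under 2–3 N, while the middle and right screws stopped dead at about 8 N. I handed the job in with the left clamp raised to about 43.5° and held by its blue tab; I never touched the screwdriver, remote, bottle or dish.

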